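# Roll the top rail into its saddles

## Task

The unstrung bead frame lies flat on the zinc with its round top rail resting loose across the two posts. With your fingertips on top of the rail, roll it along the posts towards the open end of the frame until it comes to rest down in the two shallow saddles cut there, lying squarely across both posts, ready to be screwed. Never pinch or lift the rail or let it fall off the posts, leave the frame and the other things on the bench where they lie, and take your hand away at the end.

Things in the scene. Friction and masses are not known exactly. Their poses are not given: they have to be found in the camera images.
- frame: Loose beech bead frame lying flat, U-shaped, 28 mm high, 0.5 kg. Origin: centre of its underside. Two posts along its y axis, each 320 mm long (y -160 to 160) and 30 mm wide, centred at x -85 and 85 mm, flat tops 28 mm above the bench. A cross rail joins them at the +y end (y 130 to 160); the -y end is open. At y = -120 mm a saddle crosses the top of each post (see saddle_mid).
- rail: Loose round beech rail, 40 mm diameter, 240 mm long, 0.22 kg. Origin: middle of its axis; its x is the axis, nearly along the frame's x. It starts across both posts, 80 to 170 mm from the saddles on their +y side, top 68 mm above the bench. It rolls easily and soon stops by itself; a fingertip pressing on its top and moving across carries it along at half the fingertip's speed.
- saddle_mid (a point): Point fixed to the frame, half-way between the two saddles, 42 mm above the bench: where the middle of the rail's axis lies when seated (rail top then at 62 mm). The saddles are round hollows fitting the rail, 29 mm wide along the post and 6 mm deep; beyond them the post tops run on flat for 25 mm to the open end.
- mallet: Bystander: pale wooden mallet lying flat, head 75 x 115 x 60 mm, handle 200 mm long; origin under the middle of the head, handle along its -x.
- drill: Bystander: steel hand drill with red handles lying on its side, about 300 mm long and 70 mm high; origin under its gear wheel, bit end along its +x.
- cork: Bystander: cork sanding block 110 x 62 x 30 mm; origin at the centre of its underside.
- jar: Bystander: clear jar of orange beads, 84 mm across, 116 mm high with its lid; origin at the centre of its underside.
- tin: Bystander: flat round tin of screws, 72 mm across, 35 mm high; origin at the centre of its underside.
- driver: Bystander: screwdriver lying flat, about 200 mm long, under 40 mm high; origin at its underside, tip along its +x (middle of its length).
- bead0: Bystander: orange bead 24 mm across, 16 mm high, lying on the zinc inside the frame, lower than the posts; origin at the centre of its underside.
- bead1: Bystander: a second such bead inside the frame.

How it is judged (in metres and radians):
On the way:
1. the rail turns over as it travels: it rolls, it is not dragged (angle between rail's own z axis and vertical above 2.1 rad), for 0.03 s.
At the end, for the whole second after the job is handed in: The rail lies at rest down in both saddles: its axis within 5 mm of the saddles' line along the posts, 42 mm above the frame's underside (39.5 to 45), within 0.05 rad of square across, its middle within 18 mm of the frame's middle line; the frame lies flat within 20 mm of where it was (y of rail in the frame of frame between -0.125 and -0.115 m and z of rail in the frame of frame between 0.0395 and 0.045 m and x of rail in the frame of frame between -0.018 and 0.018 m and angle between the x axis of rail and the x axis of frame, either way round below 0.05 rad and linear speed of rail below 0.02 m/s and angular speed of rail below 0.3 rad/s and distance of frame from where it was at the start of the episode below 0.02 m and height (world z) of frame below 0.004 m and angle between frame's own z axis and vertical below 0.03 rad); the robot touches nothing.
It fails at once if the rail is lifted off the posts (z of rail in the frame of frame above 0.056 m).
It fails at once if the rail falls off the posts or rolls past their open end (z of rail in the frame of frame below 0.033 m or y of rail in the frame of frame below -0.15 m).
It fails at once if the rail is pinched or shoved low down: the fingers touch it with their tips reaching well down its side, not on its top (contact force between the fingers and rail above 0.3 N and height (world z) of the grasp point below 0.07 m).
It fails at once if the frame is shifted by more than 20 mm or lifted (distance of frame from where it was at the start of the episode above 0.02 m or height (world z) of frame above 0.01 m).
It fails at once if one of the other things on the bench is moved by more than 15 mm (distance of any of mallet, drill, cork, jar, tin, driver, bead0, bead1 from where it was at the start of the episode above 0.015 m).
It also fails if it takes over 58 s, if anything falls off the work surface, if the arm or the gripper's body presses on something with over 40 N, if the wrist force passes 120 N, or if a joint passes its speed limit or range.

## Robot

A 7-joint arm with a two-finger parallel gripper is mounted at the origin on the work surface. World frame = base frame: x ahead of the robot, y to its left, z up, the work surface at z = 0. Lengths are in mm, angles in rad, forces in N, time in s.
With the tool pointing down it reaches from about 400 to 875 mm from the base axis. Payload 19.3 kg.
Tool frame: the origin (TCP) lies at the very end of the fingers, on their centre line; the grasp point (between the pads) lies 19 mm behind it; z points along the fingers, y is the line along which they close (so a half turn about z gives the same grasp; the last joint's range is limited). The gripper opens to 85 mm and grips with 20 to 120 N. Pads are 22 mm wide; open, the fingers measure 114 mm over their backs; the gripper's body (76 mm by 85 mm) begins 54 mm behind the grasp point. The pads swing forward as they close: fully open they stand 13 mm farther back than shut.
Start: joints at [1.073, 0.521, -0.036, 1.599, 0.021, 1.021, -0.113], TCP at [259.266, -568.679, 231.291] pointing down, gripper open.
Joint ranges: [-2.91, 2.91], [-0.3, 2.13], [-1.5, 1.42], [0.17, 2.43], [-1.26, 4.41], [0.16, 1.93], [-2.52, 2.52]. Speed limits (rad/s): [1.89, 1.89, 2.39, 2.39, 3.01, 3.01, 3.01].

## Interface

Orientations are given as a rotation vector (axis times angle).
In Python, from bench import robot, capture, camera_info gives the robot as it stands.
- The arm moves only by the tool carry_out, never from a script. Its argument "rows" is one flat list of numbers, 5 for each row, row after row: the shift along the tool's x, y, z in m, then the turn about the tool's z in degrees, then the finger opening in m, from 0 to 0.0854. In form: [dx, dy, dz, twist, jaw, dx, dy, dz, twist, jaw, ...]. A call has 1 to 12 rows; each row shifts and turns the commanded pose from where the row before left it, along the tool's axes as they then stand; what a row does not reach is not made up. A row lasts 1/12 s, in which the tool goes at most 41.7 mm and 7.16 degrees, less where a joint would pass 70% of its speed; a pose out of reach is approached as far as the arm can. A call is refused whole if a number of a shift passes 0.0417 or a number of a turn 7.16, either way. A call with a gripper value outside its range is refused whole. The fingers move at their own pace and stop on an object; "grip_force" is the grip in N (left out, the last holds). Time passes only in rows, so rows that do not move let the fingers close. It gives the time, the measured TCP pose, the force, the opening and the grip force at its end, in the units of the state.
- robot.state(): the state, without advancing time (a new reading comes with each control period).
- capture(name): name is "scene" or "top"; returns the picture (384x512x3 uint8, red, green, blue); there is no depth.
- camera_info(name): a dict with "fx", "fy", "cx", "cy" (pixels), "position" and "attitude" of the camera in the world. Camera axes: x right, y up, looking along -z (the intrinsics and any distortion apply to the point x, -y, -z); pixel columns grow to the right and rows downward; lengths in mm; the calibration is good to about 2 mm. A picture is of the moment at which its call begins. camera_info takes no time and is no camera call.
- robot.close_job(): hands the job in; it is judged then, once.
The state is a dict: "t": time; "joint_positions": joint angles; "dq": joint speeds; "tau": joint torques, N m; "tool_pos": TCP position; "tcp_rot": TCP orientation; "force": force on the tool from outside, world axes, zero at the start; "moment": the same for the moment, N m; "width": opening from 0.0 (shut) to 1.0 (fully open); "gripper_force": force on a finger pad.
Only numpy, scipy, OpenCV 4.12 (cv2) and the standard library are available. Lean on these libraries where they do the work, as an engineer would, in place of code of your own. Each camera call takes 0.05 s, during which the arm holds its last target. There are 200 camera calls.

## Working session

There is one attempt and no reset: what is moved stays moved. The work goes in short steps, Python scripts to look and compute and a tool call to move; the robot and the scene stay as the last step left them, time stands still between calls to the robot, and variables do not carry over. Pictures are saved under pics/ and viewed, at most 10 in all, crops included, and the job is handed in when it is done.

Besides the shell and the picture viewer there is one more tool, called after "Request:" in YAML: its name, and indented under it one key for each argument. carry_out: Moves the arm, as the interface text tells. Its arguments: {"type":"object","properties":{"rows":{"type":"array"},"grip_force":{"type":"number"}},"required":["rows"]}

```bash
mkdir -p pics
python3 - <<'E'
from bench import robot,capture,camera_info
import cv2
for n in("top","scene"):
    cv2.imwrite(f"pics/{n}0.png",capture(n)[...,::-1]); print(camera_info(n))
s=robot.state();print(s["t"],s["tool_pos"],s["tcp_rot"],s["width"],s["force"])
E
```

```text
{'fx': 368.3235191772967, 'fy': 368.3235191772967, 'cx': 263.83211607030256, 'cy': 189.04752269171507, 'position': array([ 346.24201073,   13.16635246, 1037.62190569]), 'attitude': array([ 0.17245715, -0.1733992 , -1.57016325])}
{'fx': 452.32912598177285, 'fy': 452.32912598177285, 'cx': 253.62779917194715, 'cy': 189.3583913067248, 'position': array([1086.40928836, 1014.61168454,  867.74622632]), 'attitude': array([0.30116277, 1.20942493, 2.42709895])}
0.1 [ 259.14012413 -568.43422706  230.78476454] [-3.06906925e+00 -6.66583290e-01  4.36467306e-04] 1.0015589659948119 [-0.02701822  0.36517487 -0.12258293]
```

View pics/top0.png

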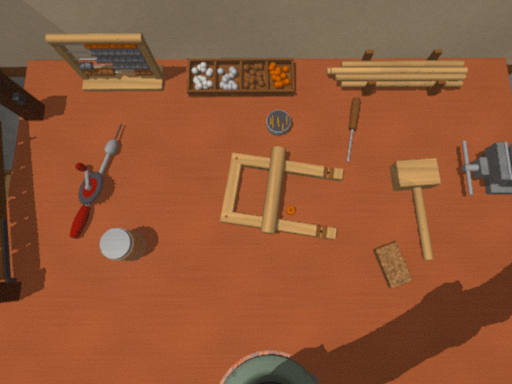

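View pics/scene0.png

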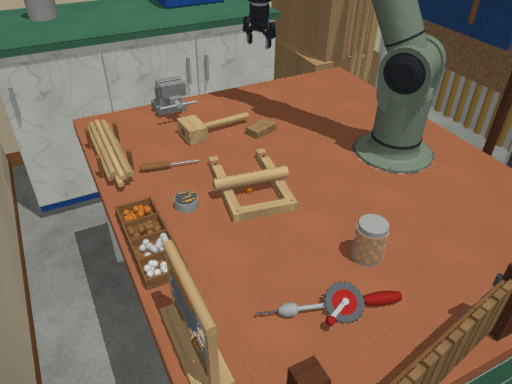

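The top view shows the frame at about (280,195) px with its open end to the right. The rail runs (279,149)-(269,231), and the saddles are near (331,173) and (321,231). I'll enlarge this area to measure it.

Run:
```python
import cv2
im=cv2.imread("pics/top0.png")[140:245,215:350]
cv2.imwrite("pics/crop0.png",cv2.resize(im,None,fx=5.5,fy=5.5,interpolation=cv2.INTER_CUBIC))
```

```text
(no output)
```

View pics/crop0.png

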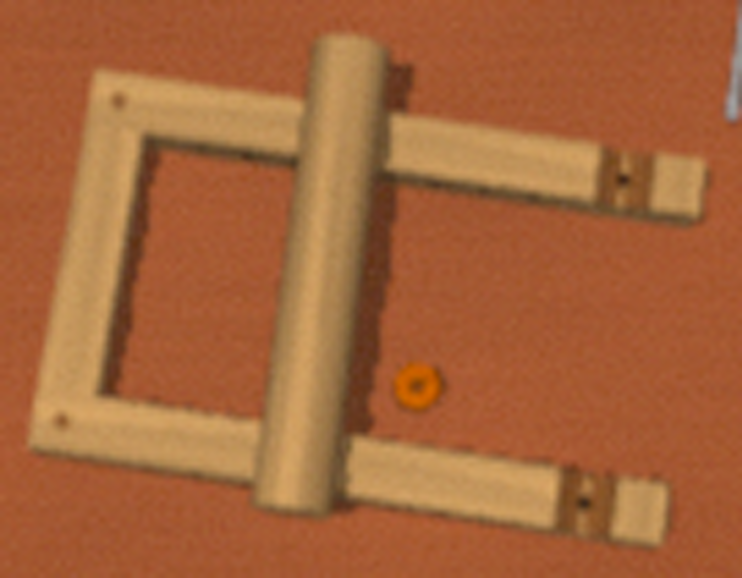

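The crop shows the saddles at crop (625,180) and (586,502). The rail's end midpoints are at (349,40) and (293,510), and the post ends at (704,188) and (667,513).

```bash
cat > h.py <<'E'
import numpy as np
from scipy.spatial.transform import Rotation as R
from bench import camera_info
def ray(n,u,v,z):
    c=camera_info(n); d=R.from_rotvec(c["attitude"]).apply([(u-c["cx"])/c["fx"],-(v-c["cy"])/c["fy"],-1])
    p=np.array(c["position"]); return p+d*(z-p[2])/d[2]
def proj(n,P):
    c=camera_info(n); q=R.from_rotvec(c["attitude"]).inv().apply(np.array(P)-c["position"])
    return c["cx"]-c["fx"]*q[0]/q[2], c["cy"]+c["fy"]*q[1]/q[2]
def crop(u,v,z,s=5.5,ou=215,ov=140): return ray("top",(u+.5)/s-.5+ou,(v+.5)/s-.5+ov,z)
E
python3 - <<'E'
from h import *
from bench import robot
S=crop(625,180,25);T=crop(586,502,25);H=crop(118,100,28);K=crop(61,420,28)
A=crop(349,40,48);B=crop(293,510,48);E1=crop(704,188,28);E2=crop(667,513,28)
n=np.linalg.norm
print("saddles",S,T,n(S-T),"mid",(S+T)/2,"holes",H,K,n(H-K),"rail",A,B,n(A-B),(A+B)/2)
X=(S-T)/n(S-T);Y=((H+K)/2-(S+T)/2);Y[2]=0;print("len",n(Y));Y/=n(Y)
print("X",X,"Y",Y,X@Y, "ends",((E1+E2)/2-(S+T)/2)@Y)
a=(A-B)/n(A-B);print("rail angle",np.arctan2(a[1],a[0]),"X ang",np.arctan2(X[1],X[0]),"Y-90",np.arctan2(Y[1],Y[0])-np.pi/2)
D=(A+B)/2-(S+T)/2;print("rail in frame",D@X,D@Y, [(P-(S+T)/2)@Y for P in (A,B)])
print("bead",crop(417,386,16))
s=robot.state();print(R.from_rotvec(s["tcp_rot"]).as_matrix())
E
```

```text
saddles [ 620.38456231 -171.74390935   25.        ] [ 454.03639292 -144.8584097    25.        ] 168.50680564914003 mid [ 537.21047762 -158.30115952   25.        ] holes [664.34676323  90.819059    28.        ] [496.55047799 117.75379193  28.        ] 169.94432376011872 rail [689.49457867 -29.06604604  48.        ] [448.5917564   1.7990829  48.       ] 242.87203619233142 [569.04316754 -13.63348157  48.        ]
len 266.12361188267596
X [ 0.98718962 -0.15955142  0.        ] Y [0.16247391 0.98671284 0.        ] 0.002961122486833796 ends -40.18944973143255
rail angle -0.1274284985170854 X ang -0.1602362323697626 Y-90 -0.16319735918392198
rail in frame 8.342968014506628 147.9174369411004 [np.float64(152.26013879703854), np.float64(143.5747350851622)]
bead [514.68600028 -62.39945249  16.        ]
[[ 9.09903688e-01  4.14819300e-01 -4.77193643e-04]
 [ 4.14819569e-01 -9.09903257e-01  8.87519918e-04]
 [-6.60396593e-05 -1.00550691e-03 -9.99999492e-01]]
```

Measurements agree with the given sizes: saddles 168.5 mm apart (170 given), holes 170 mm apart, rail 243 mm long (240 given). The rail has 148 mm to roll along frame -Y and is about 0.03 rad skewed. I'll spread the two fingertips along the rail so I can also steer its yaw. First move is to above the rail.

Request:
carry_out:
  rows: [0.0253,-0.019,0,0,0.06,0.0253,-0.019,0,0,0.06,0.0253,-0.019,0,0,0.06,0.0253,-0.019,0,0,0.06,0.0253,-0.019,0,0,0.06,0.0253,-0.019,0,0,0.06,0.0253,-0.019,0,0,0.06,0.0253,-0.019,0,0,0.06,0.0253,-0.019,0,0,0.06,0.0253,-0.019,0,0,0.06,0.0253,-0.019,0,0,0.06,0.0253,-0.019,0,0,0.06]

```text
t: 1.1
tool_pos: [441.3, -233.8, 231.2]
tcp_rot: [-3.07, -0.667, 0.0]
force: [0.4, -0.1, 0.5]
width: 0.706
gripper_force: 0.0
```

Request:
carry_out:
  rows: [0.0253,-0.019,0.01,0,0.06,0.0253,-0.019,0.01,0,0.06,0.0253,-0.019,0.01,0,0.06,0.0253,-0.019,0.01,0,0.06,0.0253,-0.019,0.01,0,0.06,0.0253,-0.019,0.01,0,0.06,0.0253,-0.019,0.01,0,0.06,0.0253,-0.019,0.01,0,0.06,0,0,0.01,-7,0.06,0,0,0.01,-7,0.06,0,0,0,-7,0.06,0,0,0,-7,0.06]

```text
t: 2.1
tool_pos: [561.5, -12.7, 130.4]
tcp_rot: [-2.812, -1.399, 0.002]
force: [-0.4, -1.2, 0.8]
width: 0.702
gripper_force: 0.0
```

Request:
carry_out:
  rows: [0,0,0,-7,0.06,0,0,0,-7,0.06,0,0,0,-7,0.06,0,0,0,-7,0.06,0,0,0,-3,0.06,0,0,0,0,0.06]

```text
t: 2.6
tool_pos: [561.8, -13.2, 131.0]
tcp_rot: [-2.341, -2.095, 0.0]
force: [0.4, -0.5, 0.3]
width: 0.701
gripper_force: 0.0
```

```bash
cat >> h.py <<'E'
O=np.array([537.2,-158.3]);Y=np.array([.1615,.9869]);X=np.array([.9869,-.1615])
def st():
    from bench import robot
    s=robot.state();p=s["tool_pos"];M=R.from_rotvec(s["tcp_rot"]).as_matrix()
    d=p[:2]-O
    print("t %.2f frameXY %.1f %.1f z %.1f"%(s["t"],d@X,d@Y,p[2]),"tool y ang",round(float(np.arctan2(M[1,1],M[0,1])),3),"F",np.round(s["force"],1),"w",round(float(s["width"]),3))
E
python3 - <<'E'
from h import *
from bench import capture
import cv2
st()
for n,b in(("top",(120,260,200,380)),("scene",(130,230,190,310))):
    im=capture(n)[...,::-1][b[0]:b[1],b[2]:b[3]]
    cv2.imwrite(f"pics/{n}1.png",cv2.resize(im,None,fx=4,fy=4,interpolation=cv2.INTER_CUBIC))
a=cv2.imread("pics/top1.png");b=cv2.imread("pics/scene1.png");b=cv2.resize(b,(720,600));cv2.imwrite("pics/scene1.png",b)
E
```

```text
t 2.60 frameXY 0.9 147.1 z 131.0 tool y ang -0.111 F [ 0.4 -0.5  0.3] w 0.701
```

View pics/scene1.png

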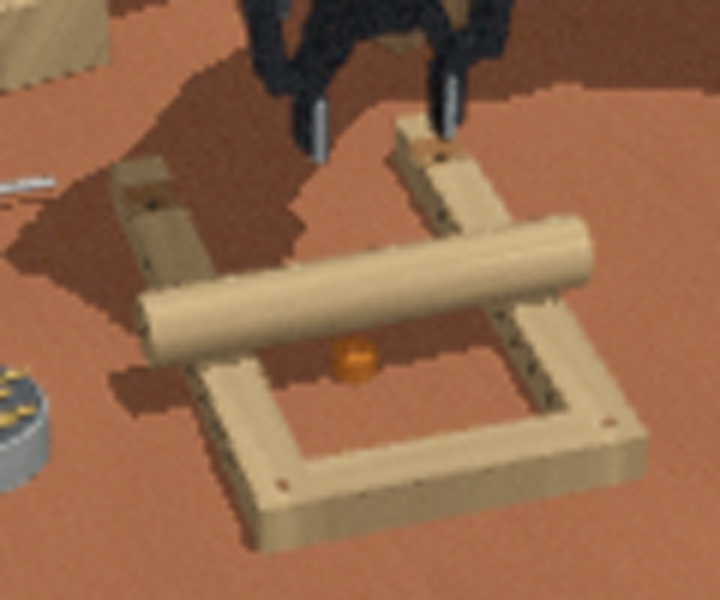

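The view shows both fingertips above the rail line, the posts are clear, and the rail is not yet touched. I'll align the tool with the frame, set it 8 mm behind the rail's top line and descend to find contact.

Request:
carry_out:
  rows: [0.008,0,0.02,2.9,0.06,0,0,0.02,0,0.06,0,0,0.01,0,0.06,0,0,0.006,0,0.06,0,0,0.003,0,0.06,0,0,0,0,0.06]

```text
t: 3.2
tool_pos: [562.9, -5.2, 72.2]
tcp_rot: [-2.396, -2.031, 0.001]
force: [0.3, -1.0, 1.0]
width: 0.703
gripper_force: 0.0
```

Request:
carry_out:
  rows: [0,0,0.002,0,0.06,0,0,0.001,0,0.06,0,0,0,0,0.06]

```text
t: 3.45
tool_pos: [563.1, -5.2, 69.6]
tcp_rot: [2.396, 2.032, 0.001]
force: [-0.2, 0.2, 0.1]
width: 0.707
gripper_force: 0.0
```

Request:
carry_out:
  rows: [0,0,0.002,0,0.06,0,0,0,0,0.06]

```text
t: 3.62
tool_pos: [563.0, -5.1, 67.3]
tcp_rot: [2.396, 2.032, 0.0]
force: [-0.6, -1.1, 0.2]
width: 0.701
gripper_force: 0.0
```

Request:
carry_out:
  rows: [0,0,0.002,0,0.06,0,0,0,0,0.06]

```text
t: 3.78
tool_pos: [562.9, -5.1, 65.1]
tcp_rot: [-2.396, -2.032, 0.0]
force: [-0.3, -0.4, -0.1]
width: 0.698
gripper_force: 0.0
```

Request:
carry_out:
  rows: [0,0,0.002,0,0.06,0,0,0,0,0.06]

```text
t: 3.95
tool_pos: [562.9, -5.1, 63.1]
tcp_rot: [-2.396, -2.032, 0.0]
force: [0.4, 0.2, 0.3]
width: 0.707
gripper_force: 0.0
```

Request:
carry_out:
  rows: [0,0,0.0015,0,0.06,0,0,0,0,0.06]

```text
t: 4.12
tool_pos: [563.2, -4.7, 62.5]
tcp_rot: [2.395, 2.032, 0.001]
force: [-5.4, 1.1, 16.3]
width: 0.702
gripper_force: 8.0
```

Request:
carry_out:
  rows: [0,0,0.0015,0,0.06,0,0,0,0,0.06]

```text
t: 4.28
tool_pos: [563.4, -4.2, 62.0]
tcp_rot: [2.395, 2.032, 0.002]
force: [-11.5, 3.4, 36.2]
width: 0.704
gripper_force: 18.2
```

Request:
carry_out:
  rows: [0,0,0.001,0,0.06,0,0,0,0,0.06]

```text
t: 4.45
tool_pos: [563.6, -3.8, 61.7]
tcp_rot: [2.394, 2.032, 0.003]
force: [-16.3, 4.9, 50.8]
width: 0.706
gripper_force: 25.4
```

Contact is at TCP z of about 62.8, with a stiffness of roughly 14 N/mm. I'll ease off to about 12 N and make the first rolling stroke.

Request:
carry_out:
  rows: [0,0,-0.0027,0,0.06,-0.003,0,0,0,0.06,-0.005,0,0,0,0.06,-0.005,0,0,0,0.06,-0.005,0,0,0,0.06,-0.005,0,0,0,0.06,-0.005,0,0,0,0.06]

```text
t: 5.03
tool_pos: [559.3, -33.0, 62.7]
tcp_rot: [2.395, 2.031, 0.003]
force: [0.9, 0.5, 12.4]
width: 0.7
gripper_force: 6.3
```

```bash
cat >> h.py <<'E'
def rail(n="top"):
    "rail axis from its two silhouette lines: wood-colour mask minus frame is hard, so show a crop"
    from bench import capture
    import cv2
    im=capture(n)[...,::-1][140:245,215:350]
    return cv2.resize(im,None,fx=5.5,fy=5.5,interpolation=cv2.INTER_CUBIC)
E
python3 - <<'E'
from h import *
import cv2
st();cv2.imwrite("pics/c2.png",rail())
E
```

```text
t 5.03 frameXY 1.6 127.2 z 62.7 tool y ang -0.164 F [ 0.9  0.5 12.4] w 0.7
```

View pics/c2.png

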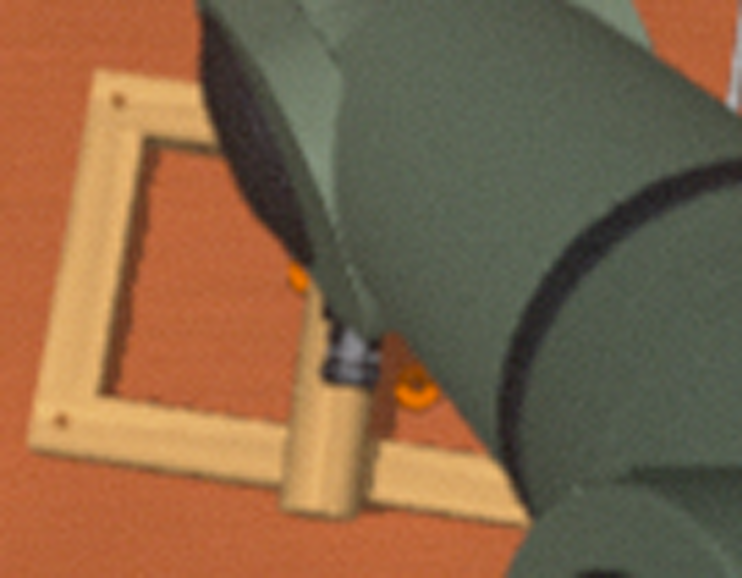

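It rolls: the near end moved from (293,510) to (319,514) px, about 14 mm for a 28 mm fingertip travel, and a bead shows at (300,275). The rail is now at about Y=134 with the finger at 127. I'll carry on with strokes of lift, back, down, roll, adding a slight twist against the skew.

Request:
carry_out:
  rows: [0,0,-0.006,0,0.06,0.009,0,0,0,0.06,0.007,0,0,0,0.06,0,0,0.006,0,0.06,-0.003,0,0,0,0.06,-0.005,0,0,0.3,0.06,-0.005,0,0,0.3,0.06,-0.005,0,0,0.3,0.06,-0.005,0,0,0.3,0.06,-0.005,0,0,0.3,0.06,-0.005,0,0,0.3,0.06,-0.002,0,0,0.2,0.06]

```text
t: 6.08
tool_pos: [556.3, -51.6, 62.6]
tcp_rot: [2.429, 1.989, 0.004]
force: [4.2, -0.1, 17.0]
width: 0.707
gripper_force: 8.6
```

Run:
```python
from h import *
import cv2
from bench import capture
st()
im=capture("scene")[...,::-1][130:230,190:310]
cv2.imwrite("pics/s3.png",cv2.resize(im,(720,600),interpolation=cv2.INTER_CUBIC))
for y in (135,125,115,105):
  print(y,[[round(float((c-o+.5)*6-.5)) for c,o in zip(proj("scene",[*(O+X*x+Y*y),48]),(190,130))] for x in(-112,128)])
```

```text
t 6.08 frameXY 1.6 108.4 z 62.6 tool y ang -0.199 F [ 4.2 -0.1 17. ] w 0.707
135 [[572, 240], [134, 316]]
125 [[565, 230], [129, 305]]
115 [[559, 220], [125, 294]]
105 [[552, 210], [121, 283]]
```

View pics/s3.png

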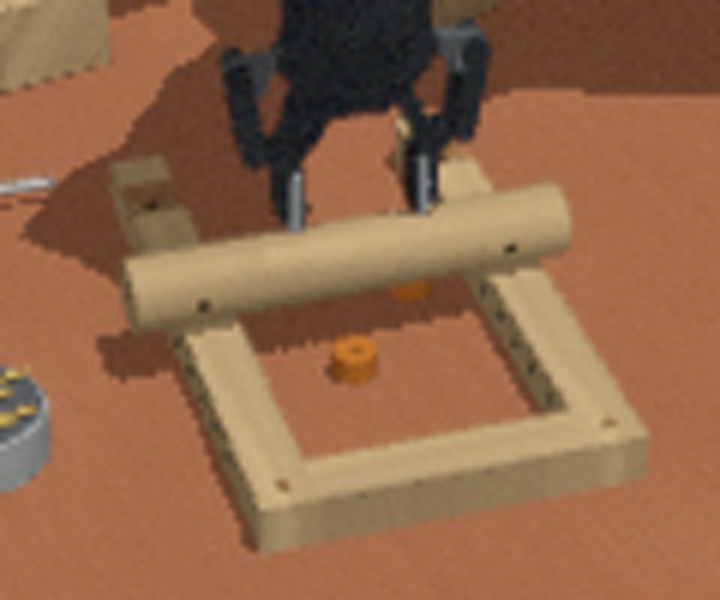

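The rail's ends are now at (131,294) and (561,220). Both project to Y of about 115, so it is square, and the fingers sit on top. I'll repeat the stroke untwisted.

Request:
carry_out:
  rows: [0,0,-0.0062,0,0.06,0.009,0,0,-2,0.06,0.007,0,0,0,0.06,0,0,0.006,0,0.06,-0.003,0,0,0,0.06,-0.005,0,0,0,0.06,-0.005,0,0,0,0.06,-0.005,0,0,0,0.06,-0.005,0,0,0,0.06,-0.005,0,0,0,0.06,-0.005,0,0,0,0.06,-0.003,0,0,0,0.06]

```text
t: 7.13
tool_pos: [553.0, -71.2, 62.6]
tcp_rot: [2.394, 2.031, 0.003]
force: [2.2, -0.4, 17.9]
width: 0.703
gripper_force: 8.7
```

Request:
carry_out:
  rows: [0,0,-0.006,0,0.06,0.009,0,0,0,0.06,0.007,0,0,0,0.06,0,0,0.006,0,0.06,-0.003,0,0,0,0.06,-0.005,0,0,0,0.06,-0.005,0,0,0,0.06,-0.005,0,0,0,0.06,-0.005,0,0,0,0.06,-0.005,0,0,0,0.06,-0.005,0,0,0,0.06,-0.003,0,0,0,0.06]

```text
t: 8.13
tool_pos: [549.8, -90.8, 62.6]
tcp_rot: [2.394, 2.032, 0.003]
force: [1.3, 0.1, 18.0]
width: 0.704
gripper_force: 8.8
```

Run:
```python
from h import *
import cv2
from bench import capture
st()
im=capture("scene")[...,::-1][130:230,190:310]
cv2.imwrite("pics/s4.png",cv2.resize(im,(720,600),interpolation=cv2.INTER_CUBIC))
for y in (95,85,75,65):
  print(y,[[round(float((c-o+.5)*6-.5)) for c,o in zip(proj("scene",[*(O+X*x+Y*y),48]),(190,130))] for x in(-112,128)])
```

```text
t 8.13 frameXY 1.5 68.6 z 62.6 tool y ang -0.163 F [ 1.3  0.1 18. ] w 0.704
95 [[546, 200], [116, 273]]
85 [[540, 191], [112, 262]]
75 [[533, 181], [108, 252]]
65 [[527, 172], [104, 242]]
```

View pics/s4.png

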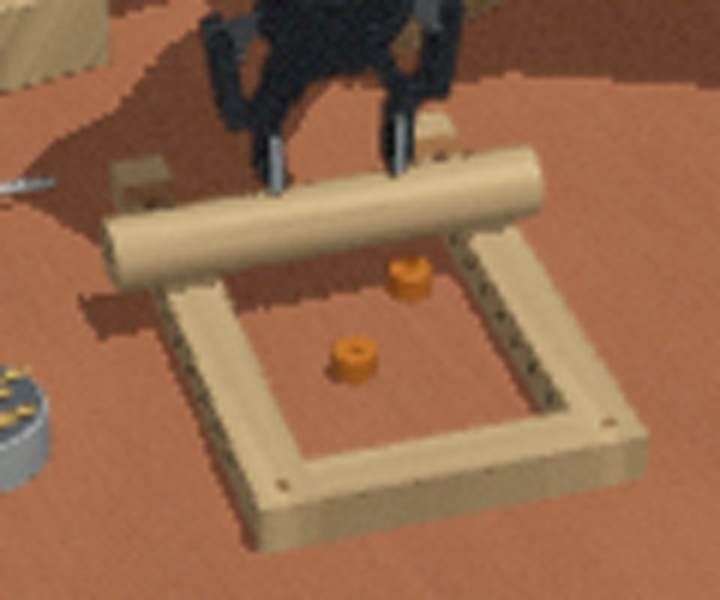

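The rail's ends are at (112,254) and (533,181), so it is at Y of about 76 and still square. Two more strokes.

Request:
carry_out:
  rows: [0,0,-0.006,0,0.06,0.009,0,0,0,0.06,0.007,0,0,0,0.06,0,0,0.006,0,0.06,-0.003,0,0,0,0.06,-0.005,0,0,0,0.06,-0.005,0,0,0,0.06,-0.005,0,0,0,0.06,-0.005,0,0,0,0.06,-0.005,0,0,0,0.06,-0.005,0,0,0,0.06,-0.003,0,0,0,0.06]

```text
t: 9.18
tool_pos: [546.5, -110.7, 62.5]
tcp_rot: [2.394, 2.031, 0.003]
force: [1.9, -0.8, 16.4]
width: 0.702
gripper_force: 8.2
```

Request:
carry_out:
  rows: [0,0,-0.006,0,0.06,0.009,0,0,0,0.06,0.007,0,0,0,0.06,0,0,0.006,0,0.06,-0.003,0,0,0,0.06,-0.005,0,0,0,0.06,-0.005,0,0,0,0.06,-0.005,0,0,0,0.06,-0.005,0,0,0,0.06,-0.005,0,0,0,0.06,-0.005,0,0,0,0.06,-0.003,0,0,0,0.06]

```text
t: 10.18
tool_pos: [543.3, -130.4, 62.5]
tcp_rot: [2.394, 2.032, 0.002]
force: [2.4, -1.0, 14.9]
width: 0.702
gripper_force: 8.0
```

Run:
```python
from h import *
import cv2
from bench import capture
st()
im=capture("scene")[...,::-1][130:230,190:310]
cv2.imwrite("pics/s5.png",cv2.resize(im,(720,600),interpolation=cv2.INTER_CUBIC))
for y in (55,45,35,25):
  print(y,[[round(float((c-o+.5)*6-.5)) for c,o in zip(proj("scene",[*(O+X*x+Y*y),48]),(190,130))] for x in(-112,128)])
```

```text
t 10.18 frameXY 1.5 28.6 z 62.5 tool y ang -0.163 F [ 2.4 -1.  14.9] w 0.702
55 [[521, 162], [99, 232]]
45 [[515, 153], [95, 222]]
35 [[509, 144], [91, 212]]
25 [[503, 135], [87, 202]]
```

View pics/s5.png

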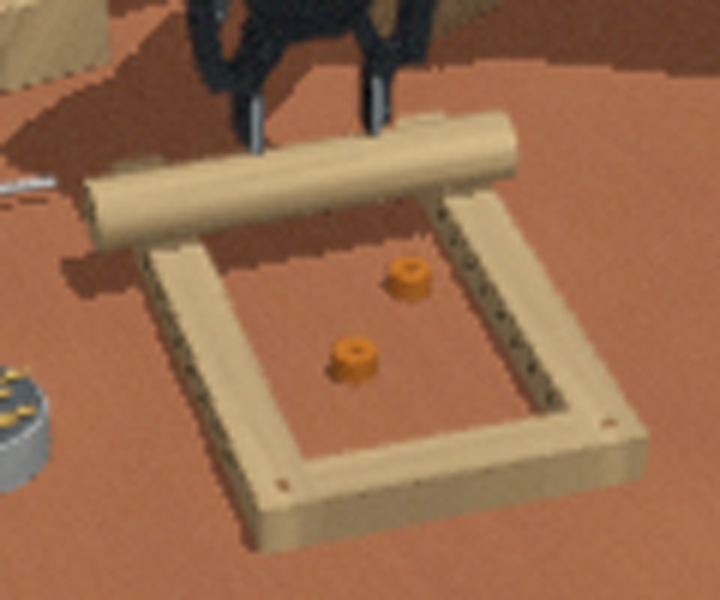

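The rail's ends are at (93,213) and (508,145), so Y is about 36 and it is still square. One more stroke, then a slow one to let it drop in.

Request:
carry_out:
  rows: [0,0,-0.006,0,0.06,0.009,0,0,0,0.06,0.007,0,0,0,0.06,0,0,0.006,0,0.06,-0.003,0,0,0,0.06,-0.005,0,0,0,0.06,-0.005,0,0,0,0.06,-0.005,0,0,0,0.06,-0.005,0,0,0,0.06,-0.005,0,0,0,0.06,-0.003,0,0,0,0.06,-0.002,0,0,0,0.06]

```text
t: 11.23
tool_pos: [540.5, -147.1, 62.6]
tcp_rot: [2.394, 2.032, 0.002]
force: [1.2, -0.7, 17.8]
width: 0.702
gripper_force: 8.9
```

Request:
carry_out:
  rows: [0,0,-0.006,0,0.06,0.009,0,0,0,0.06,0.007,0,0,0,0.06,0,0,0.006,0,0.06,-0.002,0,0,0,0.06,-0.002,0,0,0,0.06,-0.002,0,0,0,0.06,-0.002,0,0,0,0.06,-0.002,0,0,0,0.06,-0.002,0,0,0,0.06,-0.002,0,0,0,0.06,0,0,0,0,0.06]

```text
t: 12.23
tool_pos: [540.1, -145.3, 62.0]
tcp_rot: [2.395, 2.032, 0.001]
force: [0.5, -2.0, 10.8]
width: 0.704
gripper_force: 5.0
```

Request:
carry_out:
  rows: [-0.002,0,0,0,0.06,-0.002,0,0,0,0.06,-0.002,0,0,0,0.06,-0.002,0,0,0,0.06,0,0,0,0,0.06]

```text
t: 12.65
tool_pos: [537.8, -153.2, 61.6]
tcp_rot: [-2.395, -2.032, 0.001]
force: [-0.6, 0.1, -0.5]
width: 0.701
gripper_force: 0.0
```

Contact is gone, so the rail has dropped. I'll lift clear, retreat and look.

Request:
carry_out:
  rows: [0,0,-0.015,0,0.06,0,0,-0.03,0,0.06,0,0,-0.035,0,0.06,0,0,-0.035,0,0.06,-0.03,0,-0.01,0,0.06,-0.035,0,0,0,0.06,-0.035,0,0,0,0.06,-0.035,0,0,0,0.06,-0.035,0,0,0,0.06,-0.035,0,0,0,0.06,-0.035,0,0,0,0.06,0,0,0,0,0.06]

```text
t: 13.65
tool_pos: [496.0, -396.9, 186.2]
tcp_rot: [2.403, 2.023, -0.005]
force: [-0.3, -1.3, -0.0]
width: 0.708
gripper_force: 0.0
```

Run:
```python
from h import *
import cv2
from bench import capture
st()
a=cv2.resize(capture("scene")[...,::-1][130:200,190:300],None,fx=5,fy=5,interpolation=cv2.INTER_CUBIC)
b=cv2.resize(capture("top")[...,::-1][150:250,285:360],None,fx=5.5,fy=5.5,interpolation=cv2.INTER_CUBIC)
v=np.zeros((550,800,3),np.uint8);v[:350,:388]=a[:,:388];v[:550,388:]=b[:,:412];cv2.imwrite("pics/s6.png",v)
for y in (10,0,-10):
  print(y,[[round(float((c-o+.5)*5-.5)) for c,o in zip(proj("scene",[*(O+X*x+Y*y),42]),(190,130))] for x in(-112,128)])
  print(y,[[round(float((c-o+.5)*5.5-.5))+k for c,o,k in zip(proj("top",[*(O+X*x+Y*y),42]),(285,150),(388,0))] for x in(-120,120)])
```

```text
t 13.65 frameXY -2.1 -242.2 z 186.2 tool y ang -0.171 F [-0.3 -1.3 -0. ] w 0.708
10 [[412, 108], [68, 164]]
10 [[565, 512], [623, 47]]
0 [[407, 101], [65, 156]]
0 [[585, 516], [642, 50]]
-10 [[402, 94], [62, 148]]
-10 [[605, 519], [662, 53]]
```

View pics/s6.png

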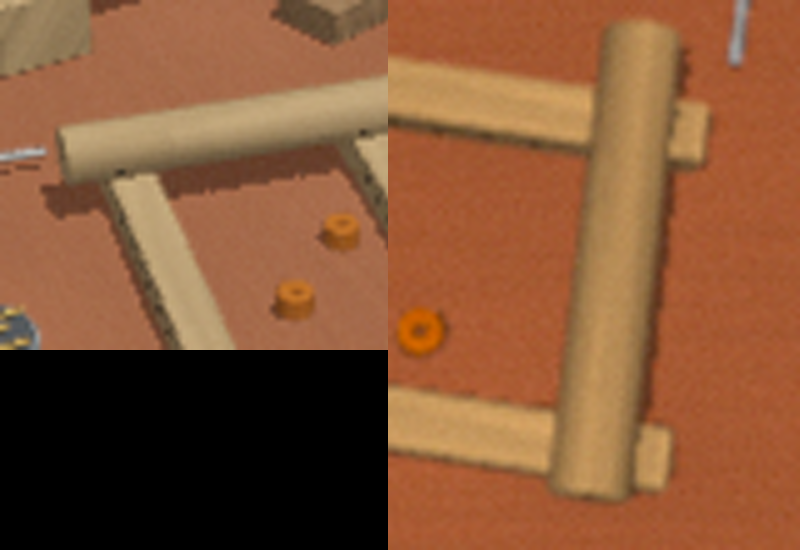

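Both views show the rail down at the saddles: top-view end midpoints are (641,25) and (592,492), against a predicted line of (642,50)-(585,516). The axial offset is about 10-12 mm. I'll check the skew with a mask of the free span between the posts.

Run:
```python
from h import *
import cv2
from bench import capture
im=capture("top").astype(float)
g=im[...,1]/im[...,0]   # wood is yellower than the zinc
pts=[]
for v in range(183,224):
    r=g[v,305:345]; c=np.where(r>0.58)[0]
    if len(c)>8: pts.append(ray("top",305+c.mean(),v,42)[:2]+0)
P=np.array(pts);y=(P-O)@Y;x=(P-O)@X;k=np.polyfit(x,y,1);print(len(P),x.min(),x.max(),"skew",k[0],"Y at mid",k[1],"rms",np.std(y-np.polyval(k,x)))
for off in(-6,0,6):  # ends: walk along axis
    xs=np.arange(-140,150,.5);m=[]
    for q in xs:
        u,v=proj("top",[*(O+X*q+Y*off),42]);m.append(cv2.remap(g.astype(np.float32),np.float32([[u]]),np.float32([[v]]),1)[0,0]>.58)
    w=xs[np.array(m)];print(off,w.min(),w.max(),(w.min()+w.max())/2)
```

```text
41 -66.35871012590864 48.355987219836415 skew -0.00566199677830629 Y at mid 0.4028345770424529 rms 1.8954596217643203
-6 -113.5 138.0 12.25
0 -113.0 138.0 12.5
6 -113.5 137.0 11.75
```

The rail is square (skew about 0.006 rad), on the saddle line (0.4 mm off) and about 10-12 mm off the middle line, within the 18 mm allowed. The hand is clear, so I'm handing in.

```bash
python3 -c "
from bench import robot
print(robot.close_job())"
```

```text
the job is handed in; nothing more can be done
None
```

I rolled the rail into both saddles and handed the job in with the hand clear. It measured square to about 0.006 rad, 0.4 mm off the saddle line and 10–12 mm off the frame's middle line (18 mm allowed); the hand-in returned no verdict.

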